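Switch on the make-up lamp and hold its head up at the second stop

ROBOT

A 7-joint arm with a two-finger parallel gripper is mounted at the origin on the work surface. World frame = base frame: x ahead of the robot, y to its left, z up, the work surface at z = 0. Lengths are in mm, angles in rad, forces in N, time in s.
With the tool pointing down it reaches from about 425 to 875 mm from the base axis. Payload 8.4 kg.
Tool frame: the origin (TCP) lies at the very end of the fingers, on their centre line; the grasp point (between the pads) lies behind it (bot.hold_point_z is the z of the grasp point in the tool frame, in mm); z points along the fingers, y is the line along which they close (so a half turn about z gives the same grasp; the last joint's range is limited). The gripper opens to 85 mm and grips with 20 to 120 N. Pads are 22 mm wide; open, the fingers measure 114 mm over their backs; the gripper's body (76 mm by 85 mm) begins 54 mm behind the grasp point. The pads swing forward as they close: fully open they stand 13 mm farther back than shut.
Start: joints at [-1.443, 0.333, 0.04, 1.465, -0.013, 1.343, -0.059], TCP at [146.163, 633.325, 231.308] pointing down, gripper open.
Joint ranges: [-2.58, 2.58], [-0.38, 2.09], [-1.3, 1.39], [0.25, 2.4], [-1.5, 4.64], [0.08, 2.09], [-2.65, 2.65]. Speed limits (rad/s): [2.22, 2.22, 2.79, 2.79, 3.14, 3.14, 3.14].

INTERFACE

Orientations are given as a rotation vector (axis times angle).
In Python, from workcell import bot, viewer, job gives the robot as it stands. The module is installed in compiled form; this text tells all that it offers.
- The arm moves only by the tool apply_moves, never from a script. Its argument "series" is a list that holds one entry, the list of rows, each a list of 7 numbers: the shift along the tool's x, y, z in m, then the turn, a rotation vector about the tool's x, y, z in rad, then the closure, from -1 (fully open) to 1 (shut). A call has 1 to 5 rows; each row shifts and turns the commanded pose from where the row before left it, along the tool's axes as they then stand; what a row does not reach is not made up. A row lasts 1/8 s, in which the tool goes at most 62.5 mm and 10.7 degrees, less where a joint would pass 70% of its speed; a pose out of reach is approached as far as the arm can. A call is refused whole if a number of a shift passes 0.0625 or a number of a turn 0.188, either way. A call with a gripper value outside its range is refused whole. The fingers move at their own pace and stop on an object; "newtons" is the grip in N (left out, the last holds). Time passes only in rows, so rows that do not move let the fingers close. It gives the time, the measured TCP pose, the force, the opening and the grip force at its end, in the units of the state.
- bot.get_state(): the state, without advancing time (a new reading comes with each control period).
- viewer.read_camera(name): name is "side" or "top" or "wrist"; returns (picture, depth): 420x560x3 uint8, red, green, blue; 420x560 float32, mm along the optical axis (not along the pixel's ray), 0 where there is no reading.
- viewer.get_calibration(name): a dict with "fx", "fy", "cx", "cy" (pixels), "k1" (the pictures are not rectified: a ray, as slopes to the right and down, at radius r is drawn at 1 + k1 r^2 times it, then the intrinsics apply), "world_from_camera" (4x4, takes a point from camera to world coordinates); the wrist camera has in their place "tool_from_camera" (4x4, takes a point from camera to tool coordinates, whose origin is the TCP and whose axes are the flange's). Camera axes: x right, y up, looking along -z (the intrinsics and any distortion apply to the point x, -y, -z); pixel columns grow to the right and rows downward; lengths in mm; the calibration is good to about 2 mm. A picture is of the moment at which its call begins: read the wrist's pose just before it. get_calibration takes no time and is no camera call.
- job.close_job(): hands the job in; it is judged then, once.
The state is a dict: "time": time; "qpos": joint angles; "joint_vel": joint speeds; "joint_torque": joint torques, N m; "tcp_pos": TCP position; "orientation": TCP orientation; "force": force on the tool from outside, world axes, zero at the start; "wrist_torque": the same for the moment, N m; "opening": finger opening in mm; "grasp_force": force on a finger pad.
Only numpy, scipy, OpenCV 4.12 (cv2) and the standard library are available. Lean on these libraries where they do the work, as an engineer would, in place of code of your own. Each camera call takes 0.05 s, during which the arm holds its last target. There are 200 camera calls.

TASK

Get the make-up lamp ready for me: press its red power key, then the orange light-tone key, then the white brightness key, one at a time, each all the way down and let up again. Then take the lamp head by its grip, squeeze the blue release in the front of the grip and pull the head straight up, past the first stop to the second stop at the top of its travel. Finish while still holding it up there with the release squeezed in - the collar is still loose and the head sinks if you let go, I will tighten it while you hold - and leave the other things on the dresser where they are.

Things in the scene. Friction and masses are not known exactly. Their poses are not given: they have to be found in the camera images.
- lamp: White make-up lamp screwed down. Base 190 (x) x 220 (y) x 24 mm; origin at the centre of its underside, +x from the key row (x = -60 mm, nearer the robot) to the column (x = +60 mm), z up. Column: 24 mm tube, 30 mm black collar, its top 148 mm above the dresser. The lamp head rides on it: a grey grip block amid a level white light bar, 300 mm along y, 27 mm thick.
- key_power_top (a point): Centre of the top of the red power key: round, 18 mm across, standing 8 mm above the base; the key row runs along the lamp's y, 42 mm apart, red at +y, orange in the middle, white at -y. Axes as the lamp's.
- key_tone_top (a point): Centre of the top of the orange light-tone key (same size and behaviour).
- key_bright_top (a point): Centre of the top of the white brightness key (same size and behaviour).
- key_power (a joint): Red power key: 0 up, 0.004 m all the way down; spring key, 1.5 N to start and 5 N when all the way down; springs up by itself.
- key_tone (a joint): Orange light-tone key, the same.
- key_bright (a joint): White brightness key, the same.
- lamp_grip (a point): Centre of the head's grip block on the column axis at release height, 183 mm above the dresser when down; rises with the head. Axes as the lamp's. Block 28 (x) x 50 (y) x 48 mm (z), from 28 mm below to 20 mm above this point; rear face flat, release on the front (-x). Take it from above, one finger on the front, one on the rear; free room there.
- release_face (a point): Centre of the front face of the blue release paddle (34 mm along y, 18 mm high), 5 mm proud of the block's front (19 mm from the column axis): block and paddle measure 33 mm together, 29 mm with it squeezed in.
- release (a joint): Release paddle: 0 out, 0.004 m fully in (towards the lamp's +x); spring, 2 N to start, 4 N fully in. It draws a latch pin out of the column: from 0.0027 m on the head slides freely. Let go, the pin catches with the head down or at the first stop, not at the second.
- lamp_head (a joint): Height of the head on its column: 0 down and latched (as at the start), 0.045 m first stop (a latch hole, not felt while the release is in), 0.090 m second stop = firm end of travel. The head weighs 0.34 to 0.58 kg; sliding it at 0.05 m/s takes 2 N besides its weight; let go above the first stop it sinks back to it.
- tray: Mirrored acrylic tray, 200 x 130 mm, rim 14 mm high, fixed; origin at the centre of its underside, long side along its x.
- balm1: Silver aluminium lip balm tube, 19 mm thick, 68 mm tall, standing on the tray; origin at the centre of its underside.
- balm2: A second such tube.
- balm3: A third such tube.
- bowl: Round wooden jewelry bowl, 110 mm across, 45 mm high; origin at the centre of its underside.
- jar: Amber cream jar with white cap, 64 mm across, 52 mm high; origin at the centre of its underside.
- brush: Black plastic detangling brush lying bristles up, about 215 mm long (along its x), 56 mm wide, 37 mm high; origin on the dresser near its middle.

How it is judged:
By the outcome, as a careful person would: the job done as asked, in the order asked, and still so for the second after the job is handed in, while the arm keeps its last pose, push and grip.
It also fails if it takes over 50 s, if anything falls off the work surface, if the arm or the gripper's body presses on something with over 40 N, if the wrist force passes 120 N, or if a joint passes its speed limit or range.

## Working session

There is one attempt and no reset: what is moved stays moved. The work goes in short steps, Python scripts to look and compute and a tool call to move; the robot and the scene stay as the last step left them, time stands still between calls to the robot, and variables do not carry over. Pictures are saved under pics/ and viewed, at most 10 in all, crops included, and the job is handed in when it is done.

Besides the shell and the picture viewer there is one more tool, called as name(argument=value, ...) on one line, values as JSON. apply_moves: Moves the arm, as the interface text tells. Its arguments: {"type":"object","properties":{"series":{"type":"array"},"newtons":{"type":"number"}},"required":["series"]}

```bash
mkdir -p pics
cat > h.py <<'E'
import numpy as np, cv2
from scipy.spatial.transform import Rotation as R
from workcell import bot, viewer, job
def pose():
    s=bot.get_state(); T=np.eye(4); T[:3,:3]=R.from_rotvec(s['orientation']).as_matrix(); T[:3,3]=s['tcp_pos']; return T
def cam(n):
    c=viewer.get_calibration(n); T=pose()@np.array(c['tool_from_camera']) if n=='wrist' else np.array(c['world_from_camera'])
    p,d=viewer.read_camera(n); return p,d,c,T
def rays(c,T,uv):
    K=np.array([[c['fx'],0,c['cx']],[0,c['fy'],c['cy']],[0,0,1]])
    x=cv2.undistortPoints(np.float64(uv).reshape(-1,1,2),K,np.array([c['k1'],0,0,0])).reshape(-1,2)
    return T[:3,3],np.c_[x[:,0],-x[:,1],-np.ones(len(x))]@T[:3,:3].T
def onz(c,T,uv,z):
    o,d=rays(c,T,uv); return o+d*((z-o[2])/d[:,2])[:,None]
def depthpts(c,T,uv,dep):
    o,d=rays(c,T,uv); return o+d*np.array(dep)[:,None]
def save(n,p): cv2.imwrite('pics/'+n,p[:,:,::-1])
E
python3 - <<'E'
from h import *
s=bot.get_state(); print(s, bot.hold_point_z); print(pose().round(3))
for n in('top','side'):
    p,d,c,T=cam(n); save(n+'0.png',p); np.savez(n+'0.npz',p=p,d=d); print(n,c)
E
```

```text
{'time': 0.0, 'qpos': array([-1.44319163,  0.33387298,  0.03985467,  1.46626237, -0.01340287,
        1.34330933, -0.05849261]), 'joint_vel': array([-0.00071932, -0.00136218,  0.00029946, -0.00208849,  0.00204737,
        0.00028827, -0.00040021]), 'joint_torque': array([ 4.96948701e-05, -6.58569860e+01,  1.36553954e+00, -4.05558085e+01,
        1.68302085e-02,  1.31073155e-02,  2.53650796e-05]), 'tcp_pos': array([146.07531943, 632.90624568, 230.44987355]), 'orientation': array([-3.55479412e-01, -3.12133231e+00,  2.48829069e-03]), 'force': array([-0.99869231,  0.15261926, -0.75526948]), 'wrist_torque': array([-0.0375513 , -0.02482357,  0.01097137]), 'grasp_force': 0.0, 'opening': 85.44801095062708} -18.700000000000003
[[-9.74000e-01  2.25000e-01 -0.00000e+00  1.46075e+02]
 [ 2.25000e-01  9.74000e-01 -2.00000e-03  6.32906e+02]
 [-0.00000e+00 -2.00000e-03 -1.00000e+00  2.30450e+02]
 [ 0.00000e+00  0.00000e+00  0.00000e+00  1.00000e+00]]
top {'fx': 456.5464486807256, 'fy': 456.5464486807256, 'cx': 275.08481426895605, 'cy': 203.76647418548455, 'k1': -0.10933744689278356, 'world_from_camera': array([[-4.34062860e-03,  9.98927686e-01, -4.60937937e-02,
         4.40065566e+02],
       [-9.99894827e-01, -3.69773608e-03,  1.40236047e-02,
         3.91082296e+00],
       [ 1.38381243e-02,  4.61498171e-02,  9.98838676e-01,
         1.35265891e+03],
       [ 0.00000000e+00,  0.00000000e+00,  0.00000000e+00,
         1.00000000e+00]])}
side {'fx': 543.7873079169535, 'fy': 543.7873079169535, 'cx': 269.00823190266055, 'cy': 209.78462045232888, 'k1': -0.15761828720716803, 'world_from_camera': array([[ 9.98450500e-01,  4.41723057e-02, -3.38438537e-02,
         4.50289006e+02],
       [-5.40416525e-02,  6.24662740e-01, -7.79022439e-01,
        -1.08085120e+03],
       [-1.32702229e-02,  7.79644322e-01,  6.26081970e-01,
         9.94471437e+02],
       [ 0.00000000e+00,  0.00000000e+00,  0.00000000e+00,
         1.00000000e+00]])}
```

View pics/top0.png

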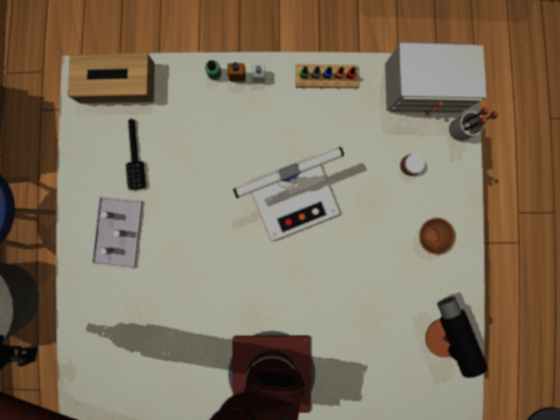

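View pics/side0.png

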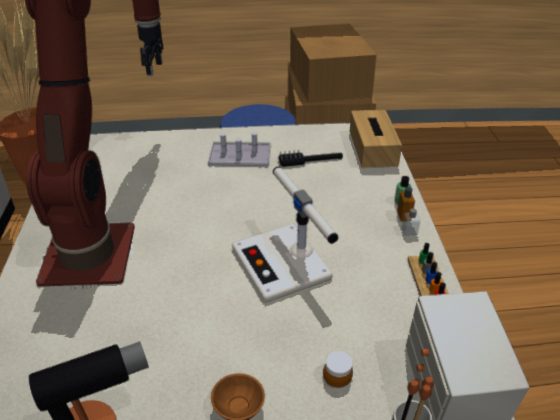

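Top view: red key at (289,222), orange (301,217), white (316,212), the grip at (289,174) with the blue release just below it. Side view: keys at (253,252), (259,262), (266,273), grip near (302,202). Next I measure them.

Run:
```python
from h import *
box={'top':(230,140,350,245),'side':(225,155,345,300)}
for n in('top','side'):
    f=np.load(n+'0.npz');p=f['p'];c=viewer.get_calibration(n);T=np.array(c['world_from_camera'])
    x0,y0,x1,y1=box[n]; hsv=cv2.cvtColor(p,cv2.COLOR_RGB2HSV); h,s,v=cv2.split(hsv)
    m={'red':((h<6)|(h>172))&(s>150)&(v>100),'orange':(h>=7)&(h<20)&(s>150)&(v>100),'blue':(h>100)&(h<130)&(s>120)&(v>50)}
    for k,mm in m.items():
        b=np.zeros_like(v);b[y0:y1,x0:x1]=mm[y0:y1,x0:x1]
        N,l,st,ce=cv2.connectedComponentsWithStats(b)
        if N<2: print(n,k,'none');continue
        i=1+st[1:,4].argmax(); z=183 if k=='blue' else 32
        print(n,k,st[i],ce[i].round(1),onz(c,T,[ce[i]],z).round(1), f['d'][int(ce[i][1]),int(ce[i][0])],
          depthpts(c,T,[ce[i]],[f['d'][int(ce[i][1]),int(ce[i][0])]]).round(0))
    # white key: bright blob inside dark panel
    wx,wy=(316,212) if n=='top' else (266,273)
    b=np.zeros_like(v);b[wy-6:wy+7,wx-6:wx+7]=v[wy-6:wy+7,wx-6:wx+7]>120
    mo=cv2.moments(b,True);ce=(mo['m10']/mo['m00'],mo['m01']/mo['m00']);print(n,'white',mo['m00'],ce,onz(c,T,[ce],32).round(1))
```

```text
top red [285 219   7   6  29] [288.1 221.5] [[449.5 -52.1  32. ]] 1320.5558 [[449. -52.  32.]]
top orange [299 214   6   6  28] [301.5 216.2] [[464.6 -91.   32. ]] 1321.3274 [[465. -91.  32.]]
top blue [285 175  12   6  24] [290.  177.8] [[560.7 -51.1 183. ]] 1167.3434 [[560. -51. 190.]]
top white 27.0 (316.2962962962963, 212.4814814814815) [[ 475.3 -134.    32. ]]
side red [249 249   7   6  33] [252.3 251.6] [[450.  -52.5  32. ]] 1408.6205 [[450. -49.  29.]]
side orange [256 259   7   7  37] [259.  261.7] [[465.7 -91.1  32. ]] 1377.7788 [[466. -88.  29.]]
side blue [294 197   7  14  59] [297.  203.5] [[563.  -51.5 183. ]] 1302.0326 [[562. -61. 190.]]
side white 36.0 (266.25, 272.0) [[ 482.2 -128.8   32. ]]
```

```bash
cat >> h.py <<'E'
def plan(way,th1,n,T=None):
    """rows (tool axes, m/rad) from the present pose through waypoints with n[i] rows each, ending at tool-y yaw th1 (deg)"""
    T=pose(); p=T[:3,3]; th=np.arctan2(T[1,1],T[0,1]); tot=sum(n); dth=(np.radians(th1)-th)/tot
    for w,k in zip(way,n):
        st=(np.array(w)-p)/k; p=np.array(w)
        for _ in range(k):
            c,s=np.cos(th),np.sin(th)
            print(np.round([(-s*st[0]+c*st[1])/1e3,(c*st[0]+s*st[1])/1e3,-st[2]/1e3,-dth],4).tolist()); th+=dth
E
python3 - <<'E'
from h import *
c=viewer.get_calibration('wrist');print(np.array(c['tool_from_camera']).round(2),c['fx'],c['cx'],c['cy'])
plan([(430,330,230),(450,-52,230)],21.7,[8,7])
E
```

```text
[[  -0.      0.96    0.28   70.48]
 [   1.      0.     -0.      0.26]
 [  -0.      0.28   -0.96 -141.77]
 [   0.      0.      0.      1.  ]] 339.9678646339303 280.31487187590454 216.79328023245742
[-0.0431, -0.0289, 0.0001, 0.0644]
[-0.0449, -0.0261, 0.0001, 0.0644]
[-0.0465, -0.0231, 0.0001, 0.0644]
[-0.0478, -0.0201, 0.0001, 0.0644]
[-0.049, -0.017, 0.0001, 0.0644]
[-0.05, -0.0138, 0.0001, 0.0644]
[-0.0508, -0.0106, 0.0001, 0.0644]
[-0.0514, -0.0073, 0.0001, 0.0644]
[-0.039, -0.0383, -0.0, 0.0644]
[-0.0414, -0.0357, -0.0, 0.0644]
[-0.0436, -0.033, -0.0, 0.0644]
[-0.0456, -0.0301, -0.0, 0.0644]
[-0.0474, -0.0271, -0.0, 0.0644]
[-0.0491, -0.024, -0.0, 0.0644]
[-0.0505, -0.0208, -0.0, 0.0644]
```

apply_moves(series=[[[-0.043,-0.029,0,0,0,0.0644,1],[-0.045,-0.026,0,0,0,0.0644,1],[-0.0465,-0.023,0,0,0,0.0644,1],[-0.048,-0.02,0,0,0,0.0644,1],[-0.049,-0.017,0,0,0,0.0644,1]]], newtons=40)

```text
time: 0.72
tcp_pos: [324.8, 442.6, 231.1]
orientation: [-0.855, -3.023, 0.001]
force: [1.9, 1.4, -0.2]
opening: -0.0
grasp_force: 0.0
```

apply_moves(series=[[[-0.05,-0.014,0,0,0,0.0644,1],[-0.051,-0.0105,0,0,0,0.0644,1],[-0.0515,-0.0075,0,0,0,0.0644,1],[-0.039,-0.038,0,0,0,0.0644,1],[-0.0415,-0.0355,0,0,0,0.0644,1]]])

```text
time: 1.35
tcp_pos: [436.6, 219.2, 230.8]
orientation: [-1.329, -2.847, 0.001]
force: [0.8, -0.4, 0.9]
opening: -0.0
grasp_force: 0.0
```

apply_moves(series=[[[-0.0435,-0.033,0,0,0,0.0644,1],[-0.0455,-0.03,0,0,0,0.0644,1],[-0.0475,-0.027,0,0,0,0.0644,1],[-0.049,-0.024,0,0,0,0.0644,1],[-0.0505,-0.021,0,0,0,0.0644,1]]])

```text
time: 1.98
tcp_pos: [450.2, -53.2, 231.3]
orientation: [-1.767, -2.597, -0.001]
force: [1.3, 0.1, 0.0]
opening: 0.1
grasp_force: 0.0
```

apply_moves(series=[[[0,0,0,0,0,0,1]]])

```text
time: 2.1
tcp_pos: [450.1, -55.7, 231.4]
orientation: [1.775, 2.592, 0.0]
force: [0.4, 0.8, 0.1]
opening: 0.4
grasp_force: 0.0
```

Run:
```python
from h import *
s=bot.get_state();print(s['time'],s['force'],s['opening'],s['qpos'].round(2));print(pose().round(3))
p,d,c,T=cam('wrist');save('w1.png',p);np.savez('w1.npz',p=p,d=d,T=T)
plan([(450,-52,90)],21.7,[4])
```

```text
2.1 [0.35095959 0.79358251 0.1013486 ] 0.3715446294519734 [-0.71 -0.14  0.69  1.95  0.09  1.3   0.32]
[[-3.62000e-01  9.32000e-01  0.00000e+00  4.50148e+02]
 [ 9.32000e-01  3.62000e-01  0.00000e+00 -5.56630e+01]
 [ 0.00000e+00  0.00000e+00 -1.00000e+00  2.31397e+02]
 [ 0.00000e+00  0.00000e+00  0.00000e+00  1.00000e+00]]
[0.0003, 0.0, 0.0353, -0.0011]
[0.0003, 0.0, 0.0353, -0.0011]
[0.0003, 0.0, 0.0353, -0.0011]
[0.0003, 0.0, 0.0353, -0.0011]
```

View pics/w1.png

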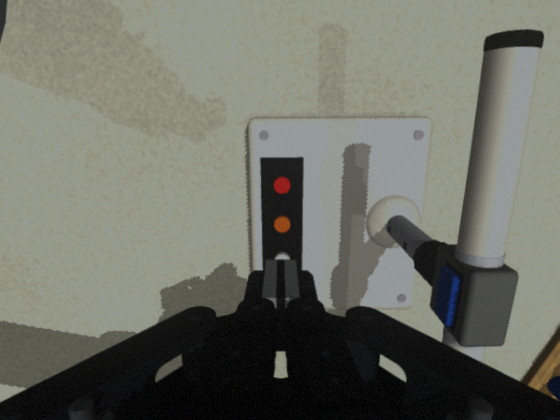

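Wrist view: red key (282,185), orange (282,225), the white key partly behind the fingertips at (282,260), paddle near (450,295). The base edges run nearly along the image axes, so the yaw is right to about 1°.

Run:
```python
from h import *
f=np.load('w1.npz');p=f['p'];T=f['T'];c=viewer.get_calibration('wrist')
h,s,v=cv2.split(cv2.cvtColor(p,cv2.COLOR_RGB2HSV))
P={}
for k,mm,z in(('red',((h<6)|(h>172))&(s>150)&(v>80),32),('orange',(h>=7)&(h<20)&(s>150)&(v>80),32),('blue',(h>100)&(h<130)&(s>120)&(v>50),183)):
    b=mm.astype(np.uint8)
    b[:,:]*=1
    if k!='blue': b[:,:255]=0;b[:,310:]=0
    else: b[:,:400]=0;b[360:]=0
    N,l,st,ce=cv2.connectedComponentsWithStats(b);i=1+st[1:,4].argmax()
    P[k]=onz(c,T,[ce[i]],z)[0];d=f['d'][int(ce[i][1]),int(ce[i][0])]
    print(k,st[i],P[k].round(1),depthpts(c,T,[ce[i]],[d]).round(1))
y=P['red']-P['orange'];print(np.linalg.norm(y),np.degrees(np.arctan2(-y[0],y[1])))
b=onz(c,T,[(250,121),(430,118),(412,308)],24);print(b.round(1),np.linalg.norm(b[1]-b[0]),np.degrees(np.arctan2(*(b[1]-b[0])[1::-1])))
```

```text
red [274 177  17  17 229] [449.5 -49.5  32. ] [[449.6 -49.7  30.9]]
orange [274 216  17  17 214] [464.8 -88.2  32. ] [[464.8 -88.4  31.6]]
blue [445 274  15  52 408] [566.1 -52.8 183. ] [[560.2 -50.2 190.9]]
41.63756894298722 21.534753244338894
[[ 397.5   -2.3   24. ]
 [ 563.1   65.7   24. ]
 [ 644.8 -131.4   24. ]] 179.06283410416393 22.316390890602797
```

apply_moves(series=[[[0.0044,0.0017,0.045,0,0,0,1],[0,0,0.05,0,0,0,1],[0,0,0.05,0,0,0,1],[0,0,0.04,0,0,0,1],[0,0,0,0,0,0,1]]])

```text
time: 2.78
tcp_pos: [448.0, -46.0, 44.1]
orientation: [-1.76, -2.597, 0.008]
force: [-0.5, 0.5, 0.7]
opening: -0.2
grasp_force: 0.0
```

apply_moves(series=[[[0,0,0,0,0,0,1]]])

```text
time: 2.9
tcp_pos: [451.2, -46.2, 47.5]
orientation: [1.763, 2.6, 0.001]
force: [-0.2, -0.9, 0.7]
opening: -0.1
grasp_force: 0.0
```

apply_moves(series=[[[-0.004,-0.002,0.008,0,0,0,1],[0,0,0.004,0,0,0,1],[0,0,0,0,0,0,1],[0,0,0,0,0,0,1]]])

```text
time: 3.4
tcp_pos: [450.2, -51.2, 34.5]
orientation: [1.765, 2.599, 0.0]
force: [-0.0, 0.1, 0.2]
opening: 0.3
grasp_force: 0.0
```

apply_moves(series=[[[0,0,0.004,0,0,0,1],[0,0,0,0,0,0,1],[0,0,0,0,0,0,1]]])

```text
time: 3.78
tcp_pos: [450.5, -51.2, 30.5]
orientation: [1.764, 2.599, 0.001]
force: [0.4, 0.8, 2.8]
opening: 0.2
grasp_force: 1.4
```

Contact, at 2.8 N; I press on down to the stop.

apply_moves(series=[[[0,0,0.002,0,0,0,1],[0,0,0.001,0,0,0,1],[0,0,0,0,0,0,1]]])

```text
time: 4.15
tcp_pos: [450.6, -51.2, 27.9]
orientation: [1.765, 2.599, 0.001]
force: [-2.6, 0.5, 14.9]
opening: 0.1
grasp_force: 7.4
```

apply_moves(series=[[[0,0,0.001,0,0,0,1],[0,0,0,0,0,0,1],[0,0,0,0,0,0,1]]])

```text
time: 4.53
tcp_pos: [450.7, -51.2, 27.7]
orientation: [-1.765, -2.599, -0.002]
force: [-7.9, 1.2, 29.6]
opening: 0.0
grasp_force: 15.0
```

apply_moves(series=[[[0,0,-0.01,0,0,0,1],[0,0,-0.01,0,0,0,1],[-0.021,0,0,0,0,0,1],[-0.021,0,0,0,0,0,1],[0,0,0,0,0,0,1]]])

```text
time: 5.15
tcp_pos: [465.5, -91.5, 46.4]
orientation: [1.767, 2.597, -0.001]
force: [-0.5, -0.1, -0.4]
opening: -0.0
grasp_force: 0.0
```

apply_moves(series=[[[0,0,0,0,0,0,1],[0,0,0.006,0,0,0,1],[0,0,0.006,0,0,0,1],[0,0,0,0,0,0,1],[0,0,0,0,0,0,1]]])

```text
time: 5.78
tcp_pos: [465.5, -90.3, 34.3]
orientation: [-1.765, -2.599, 0.0]
force: [0.8, -0.8, -0.0]
opening: -0.2
grasp_force: 0.0
```

apply_moves(series=[[[0,0,0.004,0,0,0,1],[0,0,0.002,0,0,0,1],[0,0,0.0015,0,0,0,1],[0,0,0,0,0,0,1],[0,0,0,0,0,0,1]]])

```text
time: 6.4
tcp_pos: [466.1, -90.3, 27.9]
orientation: [-1.765, -2.599, -0.002]
force: [-5.9, 1.6, 20.1]
opening: 0.1
grasp_force: 10.1
```

apply_moves(series=[[[0,0,-0.01,0,0,0,1],[0,0,-0.0095,0,0,0,1],[-0.021,0,0,0,0,0,1],[-0.021,0,0,0,0,0,1],[0,0,0,0,0,0,1]]])

```text
time: 7.02
tcp_pos: [481.2, -130.6, 46.6]
orientation: [1.767, 2.597, -0.001]
force: [-0.9, -0.1, -0.0]
opening: 0.2
grasp_force: 0.0
```

apply_moves(series=[[[0,0,0,0,0,0,1],[0,0,0.006,0,0,0,1],[0,0,0.006,0,0,0,1],[0,0,0,0,0,0,1],[0,0,0,0,0,0,1]]])

```text
time: 7.65
tcp_pos: [481.0, -129.3, 34.3]
orientation: [-1.764, -2.599, 0.0]
force: [0.1, -0.3, 0.3]
opening: -0.0
grasp_force: 0.0
```

apply_moves(series=[[[0,0,0.004,0,0,0,1],[0,0,0.002,0,0,0,1],[0,0,0.0015,0,0,0,1],[0,0,0,0,0,0,1],[0,0,0,0,0,0,1]]])

```text
time: 8.28
tcp_pos: [481.6, -129.4, 27.9]
orientation: [1.765, 2.599, 0.002]
force: [-4.6, 1.8, 19.8]
opening: 0.0
grasp_force: 9.6
```

apply_moves(series=[[[0,0,-0.05,0,0,0,1],[0,0,-0.06,0,0,0,1],[0,0,-0.06,0,0,0,0],[0,0,-0.06,0,0,0,-1],[0,0,-0.005,0,0,0,-1]]])

```text
time: 8.9
tcp_pos: [482.9, -129.8, 265.8]
orientation: [1.762, 2.595, 0.007]
force: [0.6, -0.1, -1.1]
opening: 54.6
grasp_force: 0.0
```

apply_moves(series=[[[0.014,0.04,0,0,0,0,-1],[0.014,0.04,0,0,0,0,-1],[0.014,0.04,0,0,0,0,-1],[0,0,0,0,0,0,-1],[0,0,0,0,0,0,-1]]])

```text
time: 9.52
tcp_pos: [576.4, -46.7, 260.9]
orientation: [-1.765, -2.598, 0.003]
force: [-0.4, -0.3, 0.4]
opening: 85.8
grasp_force: 0.0
```

Run:
```python
from h import *
s=bot.get_state();print(s['time'],s['force'],s['opening'],s['qpos'].round(2));print(pose().round(3))
p,d,c,T=cam('wrist');save('w2.png',p);np.savez('w2.npz',p=p,d=d,T=T)
```

```text
9.525 [-0.36557233 -0.31875097  0.35986031] 85.77135052790892 [-0.68  0.21  0.8   1.63 -0.15  1.37  0.52]
[[-3.68000e-01  9.30000e-01 -2.00000e-03  5.76444e+02]
 [ 9.30000e-01  3.68000e-01 -1.00000e-03 -4.67410e+01]
 [-0.00000e+00 -2.00000e-03 -1.00000e+00  2.60892e+02]
 [ 0.00000e+00  0.00000e+00  0.00000e+00  1.00000e+00]]
```

View pics/w2.png

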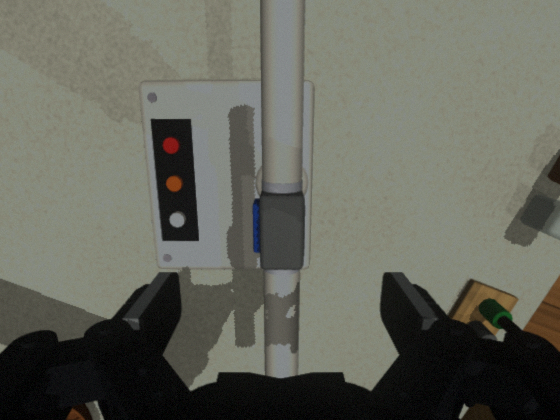

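Wrist view: block top spans (262–304, 192–268), with the blue paddle on its left at 254–262; the bar runs vertical, so the yaw is good. Compute the offset.

Run:
```python
from h import *
f=np.load('w2.npz');T=f['T'];c=viewer.get_calibration('wrist');Ti=np.linalg.inv(pose())
uv=[(263,194),(303,194),(303,268),(263,268),(283,231),(254,228),(283,20),(283,150)]
P=np.r_[onz(c,T,uv[:5],203),onz(c,T,uv[5:6],188),onz(c,T,uv[6:],195)]
print(np.c_[P,(np.c_[P,np.ones(len(P))]@Ti.T)[:,:3]].round(1))
d=[f['d'][v,u] for u,v in uv[4:]];print(d,depthpts(c,T,uv[4:],d).round(1))
```

```text
[[556.8 -25.2 203.   27.6 -10.1  58.3]
 [579.1 -16.4 203.   27.6  13.9  58.3]
 [597.7 -60.9 203.  -20.7  14.8  58.3]
 [573.9 -70.4 203.  -20.7 -10.8  58.3]
 [576.6 -42.5 203.    4.2   2.   58.3]
 [559.8 -52.3 188.    1.3 -17.2  73.3]
 [532.4  68.6 195.  123.8   1.7  66.3]
 [558.6   2.8 195.   53.    1.9  66.3]]
[np.float32(211.07146), np.float32(222.56514), np.float32(185.29036), np.float32(203.35019)] [[576.7 -42.7 202.3]
 [559.7 -51.3 190.9]
 [532.3  68.7 194.5]
 [558.5   2.9 196.2]]
```

apply_moves(series=[[[0.0035,0.0015,0.02,0,0,0,-1],[0,0,0.03,0,0,0,-1],[0,0,0.03,0,0,0,-1],[0,0,0.016,0,0,0,-1],[0,0,0,0,0,0,-1]]])

```text
time: 10.2
tcp_pos: [576.4, -42.7, 165.4]
orientation: [-1.765, -2.597, 0.001]
force: [0.2, -0.0, 0.3]
opening: 85.3
grasp_force: 0.0
```

apply_moves(series=[[[0,0,0,0,0,0,0],[0,0,0,0,0,0,0]]], newtons=50)

```text
time: 10.45
tcp_pos: [577.8, -42.3, 166.9]
orientation: [1.764, 2.598, 0.002]
force: [-0.5, -0.1, 0.1]
opening: 51.3
grasp_force: 0.0
```

apply_moves(series=[[[0,0,0,0,0,0,1],[0,0,0,0,0,0,1],[0,0,0,0,0,0,1],[0,0,0,0,0,0,1]]], newtons=50)

```text
time: 10.95
tcp_pos: [575.6, -43.2, 166.5]
orientation: [-1.764, -2.596, 0.003]
force: [-11.0, -1.9, 11.9]
opening: 27.0
grasp_force: 51.4
```

apply_moves(series=[[[0,-0.002,-0.002,0,0,0,1],[0,0,-0.002,0,0,0,1],[0,0,0,0,0,0,1]]])

```text
time: 11.32
tcp_pos: [575.6, -43.2, 169.7]
orientation: [1.764, 2.598, -0.001]
force: [5.3, -2.0, -5.4]
opening: 27.7
grasp_force: 49.9
```

apply_moves(series=[[[0,0,-0.003,0,0,0,1],[0,0,-0.003,0,0,0,1],[0,0,0,0,0,0,1]]])

```text
time: 11.7
tcp_pos: [575.6, -43.2, 175.7]
orientation: [1.764, 2.598, -0.001]
force: [5.2, -1.5, -4.5]
opening: 27.7
grasp_force: 50.2
```

apply_moves(series=[[[0,0.001,-0.005,0,0,0,1],[0,0,-0.005,0,0,0,1],[0,0,-0.005,0,0,0,1],[0,0,-0.005,0,0,0,1],[0,0,0,0,0,0,1]]])

```text
time: 12.32
tcp_pos: [575.6, -43.2, 196.1]
orientation: [-1.765, -2.598, 0.002]
force: [-2.1, -4.3, -5.2]
opening: 27.3
grasp_force: 50.4
```

Run:
```python
from h import *
p,d,c,T=cam('side'); a=np.load('side0.npz')['p']
im=np.hstack([cv2.resize(x[150:290,220:350],None,fx=3,fy=3,interpolation=cv2.INTER_CUBIC) for x in(a,p)]);save('s2.png',im)
```

```text
(no output)
```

View pics/s2.png

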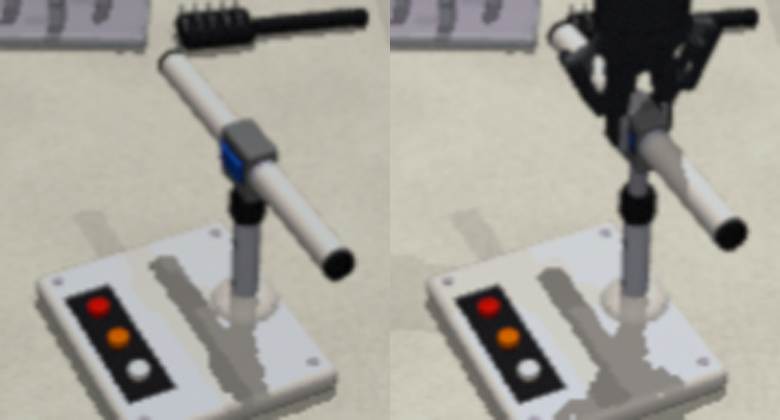

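The right half shows the head risen on the column, with about 30 mm of inner tube visible between the black collar and the block at (635,180). Continue up.

apply_moves(series=[[[0,0,-0.006,0,0,0,1],[0,0,-0.006,0,0,0,1],[0,0,-0.006,0,0,0,1],[0,0,-0.006,0,0,0,1],[0,0,-0.006,0,0,0,1]]])

```text
time: 13.0
tcp_pos: [575.6, -43.2, 225.9]
orientation: [-1.765, -2.598, 0.002]
force: [-2.0, -4.5, -7.8]
opening: 27.6
grasp_force: 50.3
```

apply_moves(series=[[[0,0,-0.006,0,0,0,1],[0,0,-0.006,0,0,0,1],[0,0,-0.006,0,0,0,1],[0,0,-0.005,0,0,0,1],[0,0,0,0,0,0,1]]])

```text
time: 13.62
tcp_pos: [575.6, -43.2, 249.2]
orientation: [-1.765, -2.598, 0.001]
force: [-3.6, -4.8, -5.7]
opening: 27.6
grasp_force: 50.6
```

apply_moves(series=[[[0,0,-0.002,0,0,0,1],[0,0,-0.002,0,0,0,1],[0,0,0,0,0,0,1]]])

```text
time: 14.0
tcp_pos: [575.6, -43.1, 253.1]
orientation: [-1.765, -2.598, 0.002]
force: [-3.2, -4.0, -5.1]
opening: 27.3
grasp_force: 50.6
```

apply_moves(series=[[[0,0,-0.002,0,0,0,1],[0,0,-0.001,0,0,0,1],[0,0,0,0,0,0,1]]])

```text
time: 14.38
tcp_pos: [575.6, -43.1, 256.0]
orientation: [-1.765, -2.598, 0.002]
force: [-2.3, -4.4, -4.9]
opening: 27.8
grasp_force: 50.6
```

apply_moves(series=[[[0,0,-0.001,0,0,0,1],[0,0,-0.001,0,0,0,1],[0,0,0,0,0,0,1]]])

```text
time: 14.75
tcp_pos: [575.5, -43.1, 256.7]
orientation: [-1.765, -2.598, 0.003]
force: [2.7, -5.6, -16.3]
opening: 27.0
grasp_force: 51.2
```

The stop is felt at z = 256.7, 90 mm above the start, with about 11 N against it. I hold briefly and check.

apply_moves(series=[[[0,0,0,0,0,0,1],[0,0,0,0,0,0,1],[0,0,0,0,0,0,1],[0,0,0,0,0,0,1],[0,0,0,0,0,0,1]]])

```text
time: 15.38
tcp_pos: [575.5, -43.1, 256.7]
orientation: [-1.765, -2.598, 0.003]
force: [2.9, -5.3, -16.3]
opening: 27.8
grasp_force: 51.2
```

Run:
```python
from h import *
p,d,c,T=cam('side'); save('s3.png',p)
```

```text
(no output)
```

View pics/s3.png

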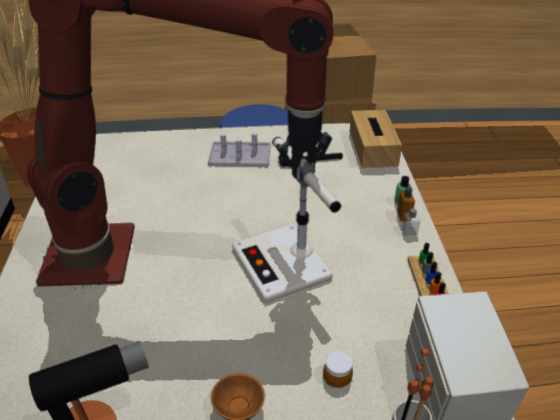

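The head is held high in the gripper at about (305,175), with a long stretch of tube above the collar at (302,217). The tray, tubes, bowl, jar and brush are where they were.

```bash
python3 -c "
from workcell import job
print(job.close_job())"
```

```text
the job is handed in; nothing more can be done
None
```

The red, orange and white keys were pressed in that order, each to its stop and let up again, and the arm is holding the lamp head at the second stop (90 mm up) with the release squeezed in; nothing else on the dresser was moved, and the job is handed in.

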